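# Put the shower things back on their own mats

## Task

On the shower shelf the shampoo bottle, the green dish and the foot pumice stand on one another's drip mats. Use the empty square drain plate as a spare spot to set one of them aside, then put each on its own mat: the bottle upright on the round mat, the dish right way up on the broad rectangular mat, and the pumice, pad down, on the long narrow mat, each centred, and the dish and pumice lined up lengthwise with their mats. Set things down rather than dropping or tipping them, and leave the nail brush, the jar and the tumbler where they are.

Things in the scene. Friction and masses are not known exactly. Their poses are not given: they have to be found in the camera images.
- bottle: Closed clear plastic shampoo bottle, upright: round body 54 mm in diameter up to 92 mm, sloping shoulder to 107 mm, then a round white cap 36 mm in diameter from 107 to 143 mm (its top), easily gripped from above. About 0.2 kg. Origin: centre of the underside, z up. At the start it stands on the broad mat.
- dish: Small oblong green ceramic soap dish, open on top: 92 mm long (own x) by 60 mm wide (own y) by 30 mm high, walls 6 mm, flat foot. About 0.18 kg. Origin: centre of the underside, z up. At the start it stands on the narrow mat, somewhat askew. Can be gripped across its 60 mm width.
- pumice: Aluminium-backed foot pumice, an oblong block lying on its dark grey stone pad: 122 mm long (own x) by 42 mm wide (own y), 30 mm high plus a 4 mm raised rib 20 mm wide along the middle of the back. About 0.16 kg. Origin: centre of the underside, z up. At the start it lies across the round mat. Can be gripped across its 42 mm width.
- round_mat: Round white silicone drip mat, 84 mm in diameter, 5 mm thick, flat: the bottle's place. Fixed on the stainless shelf, whose top is 12 mm above the work surface. Origin: centre of the underside (on the shelf), z up.
- broad_mat: Broad rectangular white silicone drip mat with fine ribs, 112 mm (own x) by 82 mm (own y), 5 mm thick, flat: the dish's place. Fixed on the shelf. Origin: centre of the underside, z up.
- narrow_mat: Long narrow white silicone drip mat with fine ribs, 150 mm (own x) by 52 mm (own y), 5 mm thick, flat: the pumice's place. Fixed on the shelf. Origin: centre of the underside, z up.
- drain_plate: Square metal drain plate with 25 dark round holes, 120 by 120 mm, 5 mm thick, flat, empty at the start: the free spot. Fixed on the shelf. Origin: centre of the underside, z up.
- nail_brush: Bystander: wooden nail brush standing on its white bristles on the shelf, 88 by 38 mm, 28 mm high, loose. Origin: centre of the underside.
- jar: Bystander: white lidded jar on the shelf, 60 mm in diameter, 65 mm high, loose. Origin: centre of the underside.
- tumbler: Bystander: white ceramic tumbler standing on the shelf, 68 mm across the rim, 85 mm high, loose. Origin: centre of the underside. Elsewhere on the shelf only a soap holder (under 65 mm high, fixed by its suction cup) stands, at the far right corner as the robot sees it.

How it is judged (in metres and radians):
On the way:
1. one of the three things stands, let go, on the drain plate (centre within 50 mm of the plate's centre) (((horizontal distance between bottle and drain_plate below 0.05 m and z of bottle in the frame of drain_plate between 0.002 and 0.01 m and contact force between bottle and the fingers below 0.3 N and linear speed of bottle below 0.03 m/s) or (horizontal distance between dish and drain_plate below 0.05 m and z of dish in the frame of drain_plate between 0.002 and 0.01 m and contact force between dish and the fingers below 0.3 N and linear speed of dish below 0.03 m/s) or (horizontal distance between pumice and drain_plate below 0.05 m and z of pumice in the frame of drain_plate between 0.002 and 0.01 m and contact force between pumice and the fingers below 0.3 N and linear speed of pumice below 0.03 m/s))), for 0.2 s.
At the end, for the whole second after the job is handed in: Bottle on the round, dish on the broad, pumice on the narrow mat: each resting on it, upright (7 degrees), centre within 14 mm of the mat's; dish and pumice within 12 degrees of the mat's length, either way round; released and at rest (horizontal distance between bottle and round_mat below 0.014 m and z of bottle in the frame of round_mat between 0.002 and 0.01 m and angle between each of bottle, dish, pumice's own z axis and vertical below 0.12 rad and linear speed of each of bottle, dish, pumice below 0.02 m/s and contact force between each of bottle, dish, pumice and the fingers below 0.3 N and horizontal distance between dish and broad_mat below 0.014 m and z of dish in the frame of broad_mat between 0.002 and 0.01 m and angle between the x axis of dish and the x axis of broad_mat, either way round below 0.21 rad and horizontal distance between pumice and narrow_mat below 0.014 m and z of pumice in the frame of narrow_mat between 0.002 and 0.01 m and angle between the x axis of pumice and the x axis of narrow_mat, either way round below 0.21 rad); the robot touches nothing.
It fails at once if bottle, dish or pumice is dropped or knocked (faster than 0.6 m/s with no finger on it) ((contact force between bottle and the fingers below 0.1 N and linear speed of bottle above 0.6 m/s) or (contact force between dish and the fingers below 0.1 N and linear speed of dish above 0.6 m/s) or (contact force between pumice and the fingers below 0.1 N and linear speed of pumice above 0.6 m/s)).
It fails at once if bottle, dish or pumice is tipped over (more than about 57 degrees) (angle between any of bottle, dish, pumice's own z axis and vertical above 1 rad).
It fails at once if the nail brush is pushed more than 25 mm from its place or tipped over (distance of nail_brush from where it was at the start of the episode above 0.025 m or angle between nail_brush's own z axis and vertical above 0.6 rad).
It fails at once if the jar is pushed more than 25 mm from its place or tipped over (distance of jar from where it was at the start of the episode above 0.025 m or angle between jar's own z axis and vertical above 0.6 rad).
It fails at once if the tumbler is pushed more than 25 mm from its place or tipped over (distance of tumbler from where it was at the start of the episode above 0.025 m or angle between tumbler's own z axis and vertical above 0.6 rad).
It also fails if it takes over 102 s, if anything falls off the work surface, if the arm or the gripper's body presses on something with over 40 N, if the wrist force passes 120 N, or if a joint passes its speed limit or range.

## Robot

A 6-joint arm with a two-finger parallel gripper is mounted at the origin on the work surface. World frame = base frame: x ahead of the robot, y to its left, z up, the work surface at z = 0. Lengths are in mm, angles in degrees, forces in N, time in s.
With the tool pointing down it reaches from about 300 to 850 mm from the base axis. Payload 4.2 kg.
Tool frame: the origin (TCP) lies at the centre of the arm's flange, where the gripper is bolted on; the fingertips stand 191 mm ahead of it and the grasp point (between the pads) lies 172 mm ahead of it; y points along the fingers, x is the direction in which the jaws open and shut, and the axes are right-handed (so a half turn about y gives the same grasp; the last joint's range is limited). The gripper opens to 91 mm and grips with 3 to 60 N. Pads are 32 mm wide; open, the fingers measure 118 mm over their backs; the gripper's body (76 mm by 178 mm) begins 60 mm behind the grasp point.
Start: joints at [62.166, 18.312, 89.639, -0, 72.044, -1.146], TCP at [258.251, 513.741, 404.776] pointing down, gripper open.
Joint ranges: [-177.97, 177.97], [-48.28, 115.42], [12.27, 149.76], [-77.06, 257.06], [2.81, 150.46], [-146.56, 146.56]. Speed limits (degrees/s): [147.25, 147.25, 180, 180, 180, 180].

## Interface

Orientations are given as [roll, pitch, yaw] about the fixed x, y, z axes, in that order (R = Rz(yaw) Ry(pitch) Rx(roll)).
In Python, from workcell import env gives the robot as it stands.
- The arm moves only by the tool carry_out, never from a script. Its argument "increments" is a list of rows, each a list of 3 entries, a list of its own where there are three numbers: the turn, a rotation vector about the tool's x, y, z in rad, then the shift along the tool's x, y, z in mm, then the closure, from 0 (fully open) to 1 (shut). In form: [[[wx, wy, wz], [dx, dy, dz], claw], ...]. A call has 1 to 10 rows; each row is the pose to reach, as a shift and turn from the pose commanded when the call began, along the tool's axes at that moment; what a row does not reach only later rows make up. A row lasts 1/12 s, in which the tool goes at most 41.7 mm and 7.16 degrees, less where a joint would pass 70% of its speed; a pose out of reach is approached as far as the arm can. A call with a gripper value outside its range is refused whole. The fingers move at their own pace and stop on an object; "force" is the grip in N (left out, the last holds). Time passes only in rows, so rows that repeat a pose let the fingers close. It gives the time, the measured TCP pose, the force and the opening at its end, in the units of the state.
- env.state(): the state, without advancing time (a new reading comes with each control period).
- env.grab_frame(name): name is "scene" or "top"; returns a dict with "frame" (480x640x3 uint8, blue, green, red), "z_map" (480x640 float32, mm along the optical axis (not along the pixel's ray), 0 where there is no reading), "camera_matrix" (3x3 intrinsics, pixels), "rvec" (rotation vector, rad) and "tvec" (3), from world to camera coordinates, as OpenCV has them. Camera axes: x right, y down, z forward; pixel columns grow to the right and rows downward; lengths in mm; the calibration is good to about 2 mm. A picture is of the moment at which its call begins.
- env.job_done(): hands the job in, once; it reports no verdict.
The state is a dict: "time_s": time; "qpos": joint angles; "qvel": joint speeds; "effort": joint torques, N m; "ee_pos": TCP position; "ee_rot": TCP orientation; "force": force on the tool from outside, world axes, zero at the start; "torque": the same for the moment, N m; "gripper_width": finger opening in mm.
Only numpy, scipy, OpenCV 4.12 (cv2) and the standard library are available. Lean on these libraries where they do the work, as an engineer would, in place of code of your own. Each camera call takes 0.05 s, during which the arm holds its last target. There are 200 camera calls.

## Working session

There is one attempt and no reset: what is moved stays moved. The work goes in short steps, Python scripts to look and compute and a tool call to move; the robot and the scene stay as the last step left them, time stands still between calls to the robot, and variables do not carry over. Pictures are saved under pics/ and viewed, about 12 in all and at most 16, crops included, and the job is handed in when it is done.

Besides the shell and the picture viewer there is one more tool, called by a JSON object that holds its "fn" and its "kwargs", one argument or row to a line. carry_out: Moves the arm, as the interface text tells. Its arguments: {"type":"object","properties":{"increments":{"type":"array","items":{"type":"array"}},"force":{"type":"number"}},"required":["increments"]}

```bash
mkdir -p pics; ls
python3 - <<'E'
from workcell import env
import cv2,numpy as np
for n in("top","scene"):
    f=env.grab_frame(n); cv2.imwrite(f"pics/{n}0.png",f["frame"]); np.savez(f"{n}0.npz",**f)
    R=cv2.Rodrigues(np.array(f["rvec"]))[0]; print(n,f["camera_matrix"],-R.T@np.ravel(f["tvec"]),R)
print(env.state())
E
```

```text
pics
top [[528.09769228   0.         319.4593999 ]
 [  0.         528.09769228 234.85760186]
 [  0.           0.           1.        ]] [ 471.59954342   19.23957958 1179.68697722] [[ 0.02415936 -0.99938908  0.02525458]
 [-0.99108885 -0.02725353 -0.13038454]
 [ 0.13099316 -0.02187953 -0.99114181]]
scene [[451.51331409   0.         321.80604526]
 [  0.         451.51331409 237.1720453 ]
 [  0.           0.           1.        ]] [ 836.08772826 -417.8300933   830.79017152] [[ 0.88832426  0.45893927 -0.01596117]
 [ 0.37820228 -0.75087946 -0.54142688]
 [-0.26046697  0.47492608 -0.84059632]]
{'time_s': 0.1, 'qpos': array([ 6.21681986e+01,  1.83457536e+01,  8.96983728e+01,  4.86114428e-04,
        7.20444554e+01, -1.14581075e+00]), 'qvel': array([-0.07996712, -0.12743844, -0.20127586, -0.0842535 ,  0.15178941,
        0.01061359]), 'effort': array([ 2.08410456e-04, -4.13332415e+01, -2.32508755e+01,  7.31282216e-02,
        4.21146210e-02, -3.77526737e-05]), 'ee_pos': array([258.15822454, 513.61681978, 404.0335011 ]), 'ee_rot': array([-8.99977665e+01,  8.85549194e-02,  6.33138608e+01]), 'force': array([-1.05479905, -0.09273391,  0.57339715]), 'torque': array([-0.08356113, -0.02796171, -0.03257793]), 'gripper_width': 91.23013193875215}
```

View pics/top0.png

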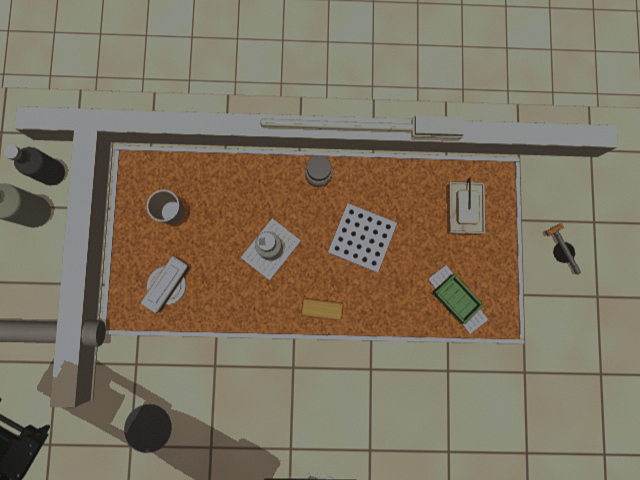

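View pics/scene0.png

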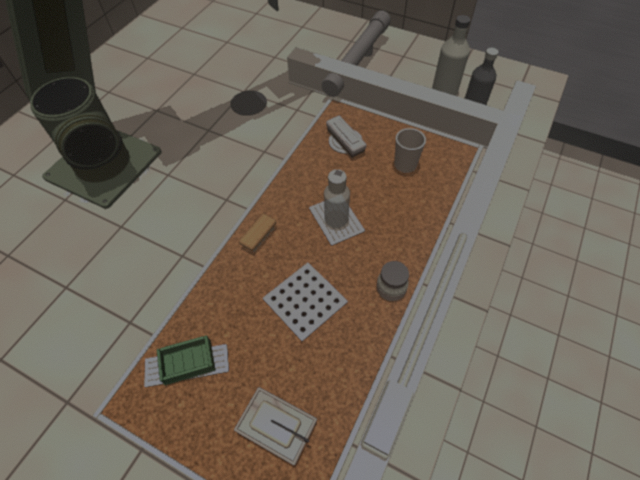

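Top view: pumice at (164,284) on the round mat, bottle cap (267,241) on the broad mat, drain plate (363,238), dish (458,299) on the narrow mat, tumbler (165,206), brush (322,309), jar (318,170), soap holder (466,207). There are low walls at the left and far side.

```bash
cat > h.py <<'E'
import cv2,numpy as np
def cam(f):
    R=cv2.Rodrigues(np.array(f["rvec"],float))[0];t=np.ravel(f["tvec"]);return np.array(f["camera_matrix"]),R,t
def ray(f,px,z):
    K,R,t=cam(f);px=np.atleast_2d(px).astype(float)
    d=np.c_[px,np.ones(len(px))]@np.linalg.inv(K).T@R;c=-R.T@t
    return c+d*((z-c[2])/d[:,2])[:,None]
def cloud(f):
    K,R,t=cam(f);v,u=np.mgrid[:480,:640];Z=f["z_map"]
    p=np.stack([(u-K[0,2])/K[0,0]*Z,(v-K[1,2])/K[1,1]*Z,Z],-1);return (p-t)@R
def rect(xy):
    (c,s,a)=cv2.minAreaRect(np.float32(xy)); 
    if s[0]<s[1]: s=s[::-1];a+=90
    return np.round(c,1),np.round(s,1),round((a+90)%180-90,1)
E
python3 - <<'E'
from h import *
f=dict(np.load("top0.npz"));P=cloud(f);im=f["frame"]
hsv=cv2.cvtColor(im,cv2.COLOR_BGR2HSV)
for n,u,v in[("wallL",85,250),("wallF",300,125),("pipe",50,331),("pipeend",93,331),("shelf",220,200),("plate",363,231),("pumice",164,284),("cap",267,241),("rail",330,123),("box",437,127),("holder",466,180),("bottle",35,165)]:
    print(n,P[v,u].round(),hsv[v,u])
orange=((hsv[...,0]<17)&(hsv[...,1]>110)).astype(np.uint8)
m=np.zeros_like(orange);m[158:328,122:512]=1-orange[158:328,122:512]
m=cv2.morphologyEx(m,cv2.MORPH_OPEN,np.ones((3,3)))
n,L,S,C=cv2.connectedComponentsWithStats(m)
for i in range(1,n):
    if S[i,4]<150: continue
    z=P[...,2][L==i]; print(i,S[i],C[i].round(),np.percentile(z,[2,10,25,50,75,90,98]).round())
    vis=np.argwhere(L==i)[:,::-1]
    print("  all@17",*rect(ray(f,vis,17)[:,:2]))
    for lo,hi,zz in((13,24,17),(38,60,47),(120,175,160),(24,60,40)):
        q=P[(L==i)&(P[...,2]>lo)&(P[...,2]<hi)]
        if len(q)>60: print("  band",lo,hi,len(q),*rect(q[:,:2]),q[:,2].mean().round(1))
E
```

```text
wallL [572. 478.  83.] [107  12 147]
wallF [848.  42. 100.] [ 24  35 137]
pipe [405. 540.  71.] [ 14  30 112]
pipeend [407. 450.  80.] [ 10  29 105]
shelf [698. 218.  15.] [ 12 173 121]
plate [ 636. -103.   18.] [120  13 152]
pumice [507. 319.  58.] [120  12 146]
cap [591.  98. 162.] [124  12 146]
rail [853. -21. 104.] [100   5 140]
box [ 847. -245.  118.] [ 45   7 142]
holder [ 761. -337.   14.] [ 13 171 119]
bottle [739. 578. 118.] [15 19 54]
1 [305 158  27  29 645] [318. 171.] [27. 43. 54. 77. 79. 80. 82.]
  all@17 [7.683e+02 3.000e-01] [64.8 58.8] 1.7
  band 38 60 142 [753.3   1.7] [58.8 37.9] 83.6 49.2
  band 24 60 179 [753.2   1.5] [59.2 37.9] 83.6 45.6
2 [464 158  48   4 156] [489. 159.] [11. 13. 14. 16. 17. 19. 20.]
  all@17 [ 809.3 -385.9] [108.5   7. ] -88.2
  band 13 24 134 [ 810. -386.] [108.8   7.6] -88.7 16.1
3 [ 449  180   36   54 1851] [467. 207.] [30. 34. 36. 41. 53. 55. 61.]
  all@17 [ 698.9 -336.4] [122.6  79.9] -0.5
  band 38 60 1159 [ 693.3 -329.1] [115.2  79.6] -0.4 48.4
  band 24 60 1775 [ 693.6 -329.2] [115.7  79.7] -0.3 43.8
4 [ 147  189   38   35 1016] [165.
[... 730 characters left out ...]
@17 [505.8 325.3] [126.1  84.5] -28.2
  band 13 24 404 [499.6 325.6] [93.8 82.8] -4.2 18.1
  band 38 60 1153 [507.7 323.1] [122.1  43.6] -30.8 48.6
  band 24 60 1210 [509.8 326.6] [122.1  51.8] -30.8 47.8
8 [ 429  266   59   62 1882] [457. 298.] [14. 17. 20. 24. 37. 48. 51.]
  all@17 [ 492.1 -314.1] [154.1  67.2] 43.9
  band 13 24 866 [ 488.3 -310. ] [152.   63.5] 38.0 19.6
  band 38 60 449 [ 492.9 -308.4] [92.8 60.6] 44.0 46.6
  band 24 60 990 [ 489.5 -311.6] [102.3  60.8] 43.8 36.3
9 [303 300  38  19 539] [322. 309.] [36. 38. 39. 41. 42. 44. 45.]
  all@17 [462.5 -15.7] [82.3 31.5] 83.3
  band 38 60 484 [462.8 -14.9] [80.3 30.8] 83.3 41.2
  band 24 60 538 [462.7 -15.1] [80.8 30.8] 83.3 40.8
```

```bash
cat > go.py <<'E'
import sys,numpy as np
from scipy.spatial.transform import Rotation as Ro
from workcell import env
def go(x,y,z,yaw):
    s=env.state();R=Ro.from_euler('xyz',s["ee_rot"],degrees=True)
    T=Ro.from_euler('xyz',[-90,0,yaw],degrees=True)
    w=(R.inv()*T).as_rotvec();d=R.inv().apply(np.array([x,y,z])-s["ee_pos"])
    print("t",round(s["time_s"],2),"pos",s["ee_pos"].round(1),"rot",s["ee_rot"].round(1),"w",s["gripper_width"].round(1),"F",s["force"].round(1))
    print("turn",w.round(3),"shift",d.round(1))
if __name__=="__main__": go(*map(float,sys.argv[1:5]))
E
python3 go.py 492.5 -309.3 400 -46
python3 - <<'E'
from h import *
f=dict(np.load("top0.npz"));P=cloud(f);hsv=cv2.cvtColor(f["frame"],cv2.COLOR_BGR2HSV)
for n,(u0,u1,v0,v1) in dict(narrow=(425,492,262,334),round=(138,192,252,316)).items():
    m=np.zeros((480,640),np.uint8);s=(slice(v0,v1),slice(u0,u1))
    m[s]=((hsv[s][...,1]<70)&(hsv[s][...,2]>110)&(P[s][...,2]<25))
    q=ray(f,np.argwhere(m)[:,::-1],17)[:,:2];print(n,len(q),rect(q),cv2.minEnclosingCircle(np.float32(q)))
m=np.zeros((480,640),np.uint8);s=(slice(262,334),slice(425,492));h=hsv[s]
m[s]=(h[...,0]>40)&(h[...,0]<85)&(h[...,1]>80);q=ray(f,np.argwhere(m)[:,::-1],47)[:,:2];print("dish",len(q),rect(q))
E
```

```text
narrow 542 (array([ 491.9, -314. ]), array([150.3,  51.9]), 37.7) ((492.0597839355469, -314.0126647949219), 78.42900848388672)
round 334 (array([507.2, 324.6]), array([82.4, 64.7]), 55.3) ((505.6477966308594, 326.1218566894531), 41.73141098022461)
dish 1104 (array([ 491.5, -306.3]), array([90.7, 63.1]), 43.7)Traceback (most recent call last):
  File "go.py", line 10, in <module>
    if __name__=="__main__": go(*map(float,sys.argv[1:5]))
                             ~~^^^^^^^^^^^^^^^^^^^^^^^^^^^
  File "go.py", line 8, in go
    print("t",round(s["time_s"],2),"pos",s["ee_pos"].round(1),"rot",s["ee_rot"].round(1),"w",s["gripper_width"].round(1),"F",s["force"].round(1))
                                                                                             ^^^^^^^^^^^^^^^^^^^^^^^^
AttributeError: 'float' object has no attribute 'round'
```

```bash
sed -i 's/s\["gripper_width"\].round(1)/round(float(s["gripper_width"]),1)/' go.py; python3 go.py 492 -308 400 -46
```

```text
t 0.1 pos [258.2 513.6 404. ] rot [-90.    0.1  63.3] w 91.2 F [-1.1 -0.1  0.6]
turn [ 1.000e-03  1.908e+00 -1.000e-03] shift [-629.1    5.  -577.9]
```

{"fn": "carry_out", "kwargs": {
  "increments": [
    [[0, 0.09, 0], [-29, 0, -27], 0],
    [[0, 0.18, 0], [-58, 0, -54], 0],
    [[0, 0.27, 0], [-87, 0, -81], 0],
    [[0, 0.36, 0], [-116, 0, -108], 0],
    [[0, 0.45, 0], [-145, 0, -135], 0],
    [[0, 0.54, 0], [-174, 0, -162], 0],
    [[0, 0.63, 0], [-203, 0, -189], 0],
    [[0, 0.72, 0], [-232, 0, -215], 0],
    [[0, 0.81, 0], [-261, 0, -241], 0],
    [[0, 0.9, 0], [-290, 0, -267], 0]
  ],
  "force": 30
}}

```text
time_s: 0.93
ee_pos: [366.3, 132.9, 404.6]
ee_rot: [-90.0, 0.0, 11.5]
force: [0.8, 0.5, 0.5]
gripper_width: 91.9
```

```bash
python3 go.py 492 -308 400 -46
```

```text
t 0.93 pos [366.3 132.9 404.6] rot [-90.    0.   11.5] w 91.9 F [0.8 0.5 0.5]
turn [ 0.     1.004 -0.   ] shift [  35.1    4.6 -457.1]
```

{"fn": "carry_out", "kwargs": {
  "increments": [
    [[0, 0.1, 0], [4, 0, -41], 0],
    [[0, 0.2, 0], [7, 0, -82], 0],
    [[0, 0.3, 0], [10, 0, -123], 0],
    [[0, 0.4, 0], [13, 0, -164], 0],
    [[0, 0.5, 0], [16, 0, -205], 0],
    [[0, 0.6, 0], [19, 0, -246], 0],
    [[0, 0.7, 0], [23, 0, -287], 0],
    [[0, 0.8, 0], [27, 0, -328], 0],
    [[0, 0.9, 0], [31, 2, -369], 0],
    [[0, 1.0, 0], [35, 4, -410], 0]
  ]
}}

```text
time_s: 1.77
ee_pos: [484.3, -261.7, 400.4]
ee_rot: [-90.0, 0.0, -45.9]
force: [0.4, -0.3, 0.9]
gripper_width: 91.1
```

```bash
python3 go.py 492 -308 400 -46
```

```text
t 1.77 pos [ 484.3 -261.7  400.4] rot [-90.    0.  -45.9] w 91.1 F [ 0.4 -0.3  0.9]
turn [-0.     0.002 -0.001] shift [ 38.6   0.4 -26.7]
```

{"fn": "carry_out", "kwargs": {
  "increments": [
    [[0, 0, 0], [20, 0, -14], 0],
    [[0, 0, 0], [38.5, 0, -26.5], 0],
    [[0, 0, 0], [38.5, 20, -26.5], 0],
    [[0, 0, 0], [38.5, 55, -26.5], 0],
    [[0, 0, 0], [38.5, 90, -26.5], 0],
    [[0, 0, 0], [38.5, 120, -26.5], 0],
    [[0, 0, 0], [38.5, 145, -26.5], 0],
    [[0, 0, 0], [38.5, 165, -26.5], 0],
    [[0, 0, 0], [38.5, 180, -26.5], 0],
    [[0, 0, 0], [38.5, 186, -26.5], 0]
  ]
}}

```text
time_s: 2.6
ee_pos: [491.5, -305.1, 211.9]
ee_rot: [-90.1, 0.3, -45.6]
force: [-0.6, -0.5, -1.2]
gripper_width: 91.2
```

{"fn": "carry_out", "kwargs": {
  "increments": [
    [[0, 0, 0], [0, 0, 0], 0],
    [[0, 0, 0], [0, 0, 0], 1],
    [[0, 0, 0], [0, 0, 0], 1],
    [[0, 0, 0], [0, 0, 0], 1],
    [[0, 0, 0], [0, 0, 0], 1],
    [[0, 0, 0], [0, 0, 0], 1],
    [[0, 0, 0], [0, 0, 0], 1],
    [[0, 0, 0], [0, 0, 0], 1]
  ],
  "force": 25
}}

```text
time_s: 3.27
ee_pos: [492.5, -305.7, 215.5]
ee_rot: [-90.0, -0.1, -45.5]
force: [-0.7, 0.1, 4.6]
gripper_width: 59.3
```

```bash
python3 go.py 623 -102 330 -46;python3 - <<'E'
from workcell import env
import cv2
cv2.imwrite("pics/s1.png",env.grab_frame("scene")["frame"])
E
```

```text
t 3.27 pos [ 492.5 -305.7  215.5] rot [-90.   -0.1 -45.5] w 59.3 F [-0.7  0.1  4.6]
turn [-0.     0.008  0.001] shift [ -53.9 -114.5  235.8]
```

View pics/s1.png

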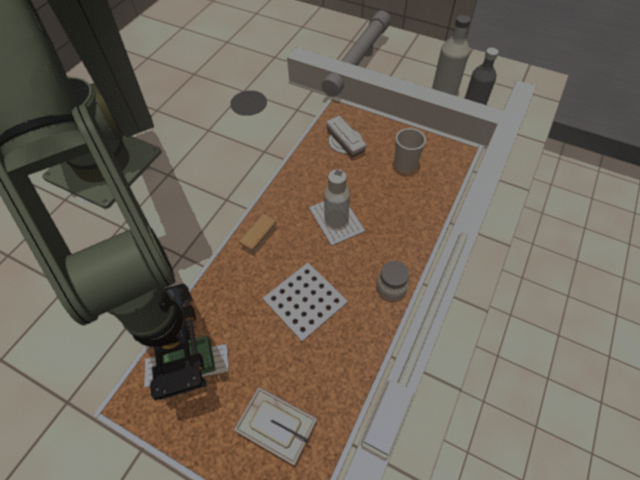

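Dish gripped (width 59.3 mm) at around (180,360) in the picture; nothing else has moved. Lift and carry to the plate.

{"fn": "carry_out", "kwargs": {
  "increments": [
    [[0, 0, 0], [0, -15, 0], 1],
    [[0, 0, 0], [0, -40, 0], 1],
    [[0, 0, 0], [0, -60, 10], 1],
    [[0, 0, 0], [-7, -70, 35], 1],
    [[0, 0, 0], [-14, -70, 70], 1],
    [[0, 0, 0], [-22, -70, 105], 1],
    [[0, 0, 0], [-30, -70, 140], 1],
    [[0, 0, 0], [-38, -70, 175], 1],
    [[0, 0, 0], [-46, -70, 205], 1],
    [[0, 0, 0], [-53, -70, 228], 1]
  ]
}}

```text
time_s: 4.15
ee_pos: [619.0, -105.7, 284.0]
ee_rot: [-90.0, 0.0, -45.5]
force: [0.1, -0.4, -2.6]
gripper_width: 59.8
```

```bash
python3 go.py 623 -102 215.5 -46
```

```text
t 4.15 pos [ 619.  -105.7  284. ] rot [-90.    0.  -45.5] w 59.8 F [ 0.1 -0.4 -2.6]
turn [-0.     0.009 -0.001] shift [ 0.2 68.5  5.5]
```

{"fn": "carry_out", "kwargs": {
  "increments": [
    [[0, 0, 0], [0, 12, 2], 1],
    [[0, 0, 0], [0, 28, 4], 1],
    [[0, 0, 0], [0, 44, 5], 1],
    [[0, 0, 0], [0, 56, 5], 1],
    [[0, 0, 0], [0, 62, 5], 1],
    [[0, 0, 0], [0, 65, 5], 1],
    [[0, 0, 0], [0, 67, 5], 1],
    [[0, 0, 0], [0, 68.5, 5], 1],
    [[0, 0, 0], [0, 69.5, 5], 1],
    [[0, 0, 0], [0, 70, 5], 1]
  ]
}}

```text
time_s: 4.98
ee_pos: [621.7, -104.8, 215.5]
ee_rot: [-90.0, -0.1, -45.6]
force: [-1.2, -0.6, 2.2]
gripper_width: 59.9
```

{"fn": "carry_out", "kwargs": {
  "increments": [
    [[0, 0, 0], [0, 0, 0], 1],
    [[0, 0, 0], [0, 0, 0], 0.6],
    [[0, 0, 0], [0, 0, 0], 0],
    [[0, 0, 0], [0, 0, 0], 0],
    [[0, 0, 0], [0, 0, 0], 0],
    [[0, 0, 0], [0, 0, 0], 0],
    [[0, 0, 0], [0, -20, 0], 0],
    [[0, 0, 0], [0, -60, 0], 0],
    [[0, 0, 0], [0, -101, 0], 0],
    [[0, 0, 0], [0, -142, 0], 0]
  ]
}}

```text
time_s: 5.82
ee_pos: [621.3, -104.5, 357.9]
ee_rot: [-90.0, 0.1, -45.5]
force: [0.7, 0.4, 0.2]
gripper_width: 91.0
```

```bash
python3 go.py 507.7 323.1 400 59.2;python3 - <<'E'
from workcell import env
import cv2
cv2.imwrite("pics/s2.png",env.grab_frame("scene")["frame"])
E
```

```text
t 5.82 pos [ 621.3 -104.5  357.9] rot [-90.    0.1 -45.5] w 91.0 F [0.7 0.4 0.2]
turn [-1.000e-03 -1.828e+00 -2.000e-03] shift [-384.8  -41.8  218.4]
```

View pics/s2.png

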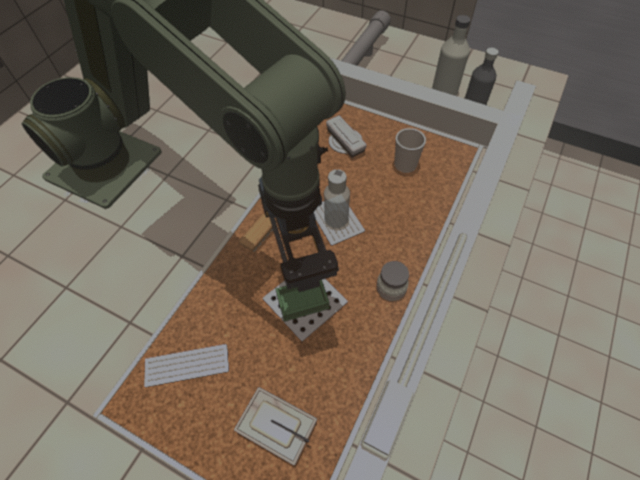

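The dish stands let go on the plate at about (302,298), and the narrow mat is bare. Next, the pumice.

{"fn": "carry_out", "kwargs": {
  "increments": [
    [[0, -0.1, 0], [0, -30, 0], 0],
    [[0, -0.21, 0], [-20, -44, 10], 0],
    [[0, -0.33, 0], [-53, -44, 30], 0],
    [[0, -0.45, 0], [-87, -44, 50], 0],
    [[0, -0.57, 0], [-121, -44, 69], 0],
    [[0, -0.69, 0], [-155, -44, 88], 0],
    [[0, -0.81, 0], [-189, -44, 107], 0],
    [[0, -0.93, 0], [-223, -44, 126], 0],
    [[0, -1.05, 0], [-257, -44, 145], 0],
    [[0, -1.17, 0], [-291, -44, 165], 0]
  ]
}}

```text
time_s: 6.7
ee_pos: [534.6, 220.3, 400.7]
ee_rot: [-90.0, -0.0, 21.8]
force: [0.0, 0.7, 0.0]
gripper_width: 91.2
```

```bash
python3 go.py 507.7 323.1 400 59.2
```

```text
t 6.7 pos [534.6 220.3 400.7] rot [-90.   -0.   21.8] w 91.2 F [0.  0.7 0. ]
turn [ 0.    -0.652  0.   ] shift [ 13.3   0.7 105.4]
```

{"fn": "carry_out", "kwargs": {
  "increments": [
    [[0, -0.11, 0], [2, 0, 25], 0],
    [[0, -0.22, 0], [5, 0, 50], 0],
    [[0, -0.33, 0], [8, 0, 75], 0],
    [[0, -0.44, 0], [11, 0, 95], 0],
    [[0, -0.55, 0], [13, 0, 105], 0],
    [[0, -0.65, 0], [13, 20, 105], 0],
    [[0, -0.65, 0], [13, 50, 105], 0],
    [[0, -0.65, 0], [13, 80, 105], 0],
    [[0, -0.65, 0], [13, 100, 105], 0],
    [[0, -0.65, 0], [13, 110, 105], 0]
  ]
}}

```text
time_s: 7.53
ee_pos: [508.3, 320.8, 287.5]
ee_rot: [-89.9, 0.3, 58.7]
force: [-0.3, 1.0, -0.3]
gripper_width: 91.2
```

```bash
python3 go.py 507.7 323.1 215 59.2;python3 - <<'E'
from workcell import env
import cv2
cv2.imwrite("pics/s3.png",env.grab_frame("top")["frame"][140:340,100:400].repeat(2,0).repeat(2,1))
E
```

```text
t 7.53 pos [508.3 320.8 287.5] rot [-89.9   0.3  58.7] w 91.2 F [-0.3  1.  -0.3]
turn [-0.003 -0.008 -0.005] shift [ 2.  72.5  1.5]
```

View pics/s3.png

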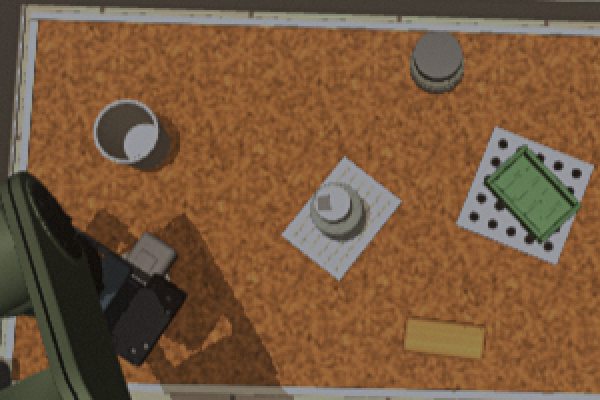

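Gripper is straddling the pumice, whose far end shows at (150,255) in the crop, and it is aligned with the block. The dish sits on the plate at (533,195). Descend and close.

{"fn": "carry_out", "kwargs": {
  "increments": [
    [[0, 0, 0], [1, 20, 1], 0],
    [[0, 0, 0], [2, 40, 1], 0],
    [[0, 0, 0], [2, 56, 1], 0],
    [[0, 0, 0], [2, 67, 1], 0],
    [[0, 0, 0], [2, 72, 1], 0],
    [[0, 0, 0], [2, 73, 1], 0],
    [[0, 0, 0], [2, 73, 1], 0.5],
    [[0, 0, 0], [2, 73, 1], 1],
    [[0, 0, 0], [2, 73, 1], 1],
    [[0, 0, 0], [2, 73, 1], 1]
  ]
}}

```text
time_s: 8.42
ee_pos: [509.6, 323.5, 218.7]
ee_rot: [-90.0, -0.1, 58.7]
force: [-0.1, -0.3, -0.1]
gripper_width: 67.3
```

{"fn": "carry_out", "kwargs": {
  "increments": [
    [[0, 0, 0], [0, 0, 0], 1],
    [[0, 0, 0], [0, 0, 0], 1],
    [[0, 0, 0], [0, 0, 0], 1],
    [[0, 0, 0], [0, 0, 0], 1]
  ]
}}

```text
time_s: 8.75
ee_pos: [509.2, 323.3, 217.8]
ee_rot: [-90.0, 0.0, 58.7]
force: [-0.1, -0.5, -0.2]
gripper_width: 41.7
```

```bash
python3 go.py 505 323.1 400 59.2
```

```text
t 8.75 pos [509.2 323.3 217.8] rot [-90.    0.   58.7] w 41.7 F [-0.1 -0.5 -0.2]
turn [-0.    -0.008 -0.001] shift [  -2.4 -182.2    3.6]
```

{"fn": "carry_out", "kwargs": {
  "increments": [
    [[0, 0, 0], [0, -12, 0], 1],
    [[0, 0, 0], [0, -40, 0], 1],
    [[0, 0, 0], [0, -75, 0], 1],
    [[0, 0, 0], [0, -110, 0], 1],
    [[0, 0, 0], [0, -145, 0], 1],
    [[0, 0, 0], [0, -170, 0], 1],
    [[0, 0, 0], [0, -182, 0], 1],
    [[0, 0, 0], [0, -182, 0], 1]
  ]
}}

```text
time_s: 9.42
ee_pos: [509.7, 323.6, 403.3]
ee_rot: [-90.2, -0.4, 58.7]
force: [0.3, -0.0, -1.9]
gripper_width: 41.9
```

```bash
python3 go.py 491.9 -314 400 -52.3
```

```text
t 9.42 pos [509.7 323.6 403.3] rot [-90.2  -0.4  58.7] w 41.9 F [ 0.3 -0.  -1.9]
turn [-0.004  1.938  0.007] shift [-554.2    0.8 -315.8]
```

{"fn": "carry_out", "kwargs": {
  "increments": [
    [[0, 0.06, 0], [-15, 0, -9], 1],
    [[0, 0.15, 0], [-42, 0, -24], 1],
    [[0, 0.25, 0], [-74, 0, -42], 1],
    [[0, 0.36, 0], [-106, 0, -60], 1],
    [[0, 0.47, 0], [-138, 0, -78], 1],
    [[0, 0.58, 0], [-170, 0, -96], 1],
    [[0, 0.69, 0], [-202, 0, -115], 1],
    [[0, 0.8, 0], [-234, 0, -134], 1],
    [[0, 0.91, 0], [-266, 0, -152], 1],
    [[0, 1.02, 0], [-298, 0, -170], 1]
  ]
}}

```text
time_s: 10.25
ee_pos: [499.2, -21.3, 398.1]
ee_rot: [-90.0, 0.2, -0.0]
force: [0.7, -1.0, -2.1]
gripper_width: 42.3
```

```bash
python3 go.py 491.9 -314 400 -52.3
```

```text
t 10.25 pos [499.2 -21.3 398.1] rot [-90.    0.2  -0. ] w 42.3 F [ 0.7 -1.  -2.1]
turn [ 0.001  0.912 -0.003] shift [  -7.2   -2.  -292.7]
```

{"fn": "carry_out", "kwargs": {
  "increments": [
    [[0, 0.11, 0], [-1, 0, -38], 1],
    [[0, 0.22, 0], [-2, 0, -76], 1],
    [[0, 0.33, 0], [-3, 0, -114], 1],
    [[0, 0.44, 0], [-4, 0, -152], 1],
    [[0, 0.55, 0], [-5, 0, -190], 1],
    [[0, 0.65, 0], [-6, 0, -225], 1],
    [[0, 0.75, 0], [-7, 0, -255], 1],
    [[0, 0.84, 0], [-7, 0, -277], 1],
    [[0, 0.9, 0], [-7, 0, -290], 1],
    [[0, 0.912, 0], [-7, 0, -293], 1]
  ]
}}

```text
time_s: 11.08
ee_pos: [494.0, -314.8, 397.4]
ee_rot: [-90.1, 0.2, -52.2]
force: [0.2, 1.0, -1.5]
gripper_width: 41.8
```

```bash
python3 go.py 491.9 -314 218 -52.3
```

```text
t 11.08 pos [ 494.  -314.8  397.4] rot [-90.1   0.2 -52.2] w 41.8 F [ 0.2  1.  -1.5]
turn [ 0.002  0.002 -0.003] shift [ -1.5 179.4  -0.9]
```

{"fn": "carry_out", "kwargs": {
  "increments": [
    [[0, 0, 0], [-1, 20, -1], 1],
    [[0, 0, 0], [-1, 50, -1], 1],
    [[0, 0, 0], [-1, 85, -1], 1],
    [[0, 0, 0], [-1, 115, -1], 1],
    [[0, 0, 0], [-1, 138, -1], 1],
    [[0, 0, 0], [-1, 154, -1], 1],
    [[0, 0, 0], [-1, 165, -1], 1],
    [[0, 0, 0], [-1, 170, -1], 1],
    [[0, 0, 0], [-1, 173, -1], 1],
    [[0, 0, 0], [-1, 175, -1], 1]
  ]
}}

```text
time_s: 11.92
ee_pos: [493.4, -312.3, 225.0]
ee_rot: [-90.0, -0.0, -51.9]
force: [-0.2, -0.4, -2.0]
gripper_width: 41.6
```

```bash
python3 go.py 491.9 -314 218 -52.3
```

```text
t 11.92 pos [ 493.4 -312.3  225. ] rot [-90.   -0.  -51.9] w 41.6 F [-0.2 -0.4 -2. ]
turn [-0.     0.006  0.001] shift [ 0.4  7.  -2.2]
```

{"fn": "carry_out", "kwargs": {
  "increments": [
    [[0, 0, 0], [0, 2, -2], 1],
    [[0, 0, 0], [0, 4, -2], 1],
    [[0, 0, 0], [0, 5.5, -2], 1],
    [[0, 0, 0], [0, 7, -2], 1],
    [[0, 0, 0], [0, 8, -2], 1],
    [[0, 0, 0], [0, 8.5, -2], 1],
    [[0, 0, 0], [0, 8.5, -2], 1]
  ]
}}

```text
time_s: 12.5
ee_pos: [491.5, -313.8, 217.8]
ee_rot: [-90.0, -0.1, -52.0]
force: [-1.8, 1.4, 6.7]
gripper_width: 41.9
```

{"fn": "carry_out", "kwargs": {
  "increments": [
    [[0, 0, 0], [0, 0, 0], 0.8],
    [[0, 0, 0], [0, 0, 0], 0],
    [[0, 0, 0], [0, 0, 0], 0],
    [[0, 0, 0], [0, 0, 0], 0],
    [[0, 0, 0], [0, 0, 0], 0],
    [[0, 0, 0], [0, -20, 0], 0],
    [[0, 0, 0], [0, -60, 0], 0],
    [[0, 0, 0], [0, -101, 0], 0],
    [[0, 0, 0], [0, -142, 0], 0],
    [[0, 0, 0], [0, -182, 0], 0]
  ]
}}

```text
time_s: 13.33
ee_pos: [491.2, -313.5, 400.1]
ee_rot: [-90.0, 0.0, -52.0]
force: [-0.4, -1.3, 0.1]
gripper_width: 91.1
```

```bash
python3 go.py 591 101 400 10
```

```text
t 13.33 pos [ 491.2 -313.5  400.1] rot [-90.   0. -52.] w 91.1 F [-0.4 -1.3  0.1]
turn [-0.    -1.082  0.   ] shift [-2.65e+02  2.00e-01  3.34e+02]
```

{"fn": "carry_out", "kwargs": {
  "increments": [
    [[0, -0.1, 0], [-24, 0, 31], 0],
    [[0, -0.2, 0], [-48, 0, 62], 0],
    [[0, -0.3, 0], [-73, 0, 93], 0],
    [[0, -0.4, 0], [-98, 0, 124], 0],
    [[0, -0.5, 0], [-123, 0, 155], 0],
    [[0, -0.6, 0], [-148, 0, 186], 0],
    [[0, -0.7, 0], [-173, 0, 217], 0],
    [[0, -0.8, 0], [-198, 0, 249], 0],
    [[0, -0.9, 0], [-223, 0, 281], 0],
    [[0, -1.0, 0], [-246, 0, 311], 0]
  ]
}}

```text
time_s: 14.17
ee_pos: [585.0, 74.0, 398.2]
ee_rot: [-90.0, -0.0, 5.6]
force: [0.7, 0.6, -0.1]
gripper_width: 90.8
```

```bash
python3 - <<'E'
from workcell import env
import json
from h import *
f=env.grab_frame("top");cv2.imwrite("pics/t4.png",f["frame"]);P=cloud(f)
# plan check: pumice on narrow mat
s=(slice(255,340),slice(420,500));q=P[s];q=q[(q[...,2]>38)&(q[...,2]<60)];print("pumice",len(q),rect(q[:,:2]))
E
python3 go.py 590 100.5 400 10
```

```text
pumice 1132 (array([ 498. , -311.4]), array([122.9,  43.2]), 37.9)
t 14.22 pos [586.3  79.4 397.9] rot [-89.7  -0.2   6. ] w 91.2 F [2.2 4.  1. ]
turn [-0.006 -0.069  0.003] shift [ 5.9 -1.9 20.6]
```

View pics/t4.png

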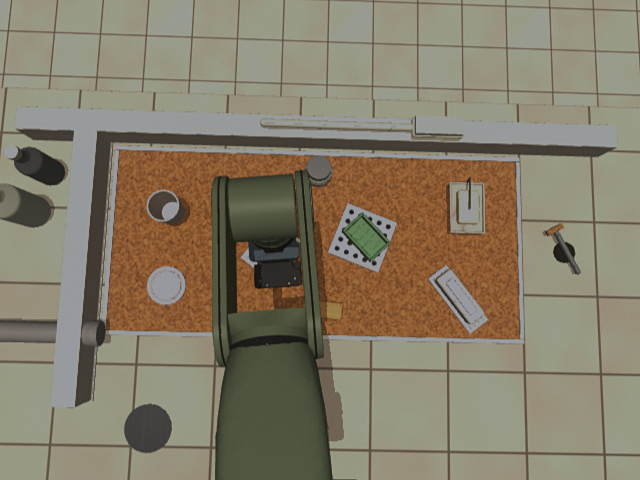

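Pumice lies on the narrow mat at (459,299), the round mat is bare at (167,286), and the dish is on the plate at (366,237). Now the bottle.

{"fn": "carry_out", "kwargs": {
  "increments": [
    [[0, -0.07, 0], [4, 0, 12], 0],
    [[0, -0.07, 0], [6, 0, 20], 0],
    [[0, -0.07, 0], [6, 0, 20.5], 0],
    [[0, -0.07, 0], [6, 20, 20.5], 0],
    [[0, -0.07, 0], [6, 40, 20.5], 0],
    [[0, -0.07, 0], [6, 58, 20.5], 0],
    [[0, -0.07, 0], [6, 70, 20.5], 0],
    [[0, -0.07, 0], [6, 76, 20.5], 0],
    [[0, -0.07, 0], [6, 77, 20.5], 0],
    [[0, -0.07, 0], [6, 77, 20.5], 0]
  ]
}}

```text
time_s: 15.05
ee_pos: [589.0, 92.0, 321.5]
ee_rot: [-90.0, -0.0, 9.2]
force: [0.6, 0.7, 0.0]
gripper_width: 91.0
```

{"fn": "carry_out", "kwargs": {
  "increments": [
    [[0, 0, 0], [0, 0, 0], 0.4],
    [[0, 0, 0], [0, 0, 0], 0.7],
    [[0, 0, 0], [0, 0, 0], 1],
    [[0, 0, 0], [0, 0, 0], 1],
    [[0, 0, 0], [0, 0, 0], 1],
    [[0, 0, 0], [0, 0, 0], 1],
    [[0, 0, 0], [0, 0, 0], 1],
    [[0, 0, 0], [0, 0, 0], 1],
    [[0, 0, 0], [0, 0, 0], 1],
    [[0, 0, 0], [0, 0, 0], 1]
  ],
  "force": 25
}}

```text
time_s: 15.88
ee_pos: [589.0, 92.7, 321.2]
ee_rot: [-90.0, -0.0, 9.3]
force: [-0.4, 0.3, -0.1]
gripper_width: 35.7
```

```bash
python3 - <<'E'
from workcell import env
from h import *
f=env.grab_frame("top");P=cloud(f);cv2.imwrite("pics/t5.png",cv2.resize(f["frame"][255:345,415:505],None,fx=6,fy=6,interpolation=cv2.INTER_NEAREST))
hsv=cv2.cvtColor(f["frame"],cv2.COLOR_BGR2HSV)
for n,(u0,u1,v0,v1) in dict(narrow=(425,492,262,334),round=(138,196,256,316)).items():
    s=(slice(v0,v1),slice(u0,u1));m=(hsv[s][...,1]<70)&(hsv[s][...,2]>110);
    for lo,hi,z in((5,25,17),(38,60,47)):
        k=np.argwhere(m&(P[s][...,2]>lo)&(P[s][...,2]<hi))[:,::-1]+[u0,v0]
        if len(k)>9:q=ray(f,k,z)[:,:2];print(n,z,len(q),rect(q),cv2.minEnclosingCircle(np.float32(q)))
E
python3 go.py 505.6 326.1 380 30
```

```text
narrow 17 488 (array([ 491.7, -313.7]), array([150.3,  52.1]), 37.8) ((491.75762939453125, -313.6230163574219), 78.57669830322266)
narrow 47 1034 (array([ 498.3, -310.3]), array([122.3,  40.3]), 38.1) ((497.6156005859375, -309.28961181640625), 62.7505989074707)
round 17 1165 (array([505.6, 325.6]), array([82.7, 81.2]), -42.6) ((506.0889587402344, 325.4001159667969), 41.99475860595703)
t 15.93 pos [589.   92.7 321.2] rot [-90.   -0.    9.3] w 35.8 F [-0.1 -0.   0.1]
turn [-0.    -0.361  0.   ] shift [-44.4 -58.8 243.9]
```

View pics/t5.png

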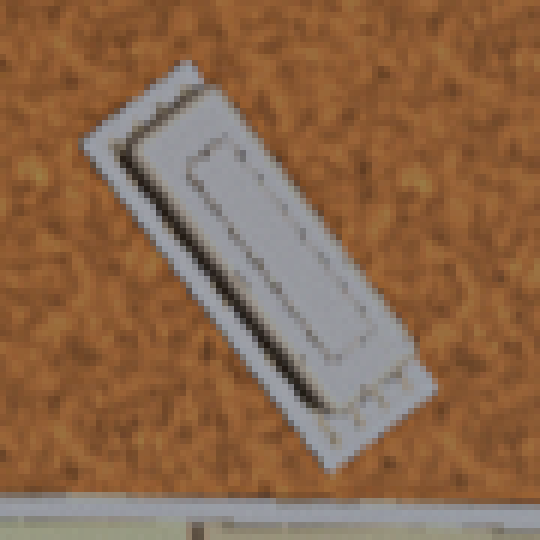

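The view confirms the pumice is squarely on its mat but about 7 mm off lengthwise, which I'll mend later. The bottle grasp is about 8 mm off-centre along the pads, so I'm regrasping it centred.

{"fn": "carry_out", "kwargs": {
  "increments": [
    [[0, 0, 0], [0, 0, 0], 0.4],
    [[0, 0, 0], [0, 0, 0], 0.2],
    [[0, 0, 0], [0, 0, 0], 0.2],
    [[0, 0, 0], [0, 0, 0], 0.2],
    [[0, 0, 0], [0, 0, 4], 0.2],
    [[0, 0, 0], [0, 0, 7.8], 0.2],
    [[0, 0, 0], [0, 0, 7.8], 0.2],
    [[0, 0, 0], [0, 0, 7.8], 0.6],
    [[0, 0, 0], [0, 0, 7.8], 1],
    [[0, 0, 0], [0, 0, 7.8], 1]
  ]
}}

```text
time_s: 16.77
ee_pos: [587.7, 100.4, 321.2]
ee_rot: [-90.0, 0.0, 9.3]
force: [-0.3, 0.4, -0.2]
gripper_width: 56.1
```

{"fn": "carry_out", "kwargs": {
  "increments": [
    [[0, 0, 0], [0, 0, 0], 1],
    [[0, 0, 0], [0, 0, 0], 1],
    [[0, 0, 0], [0, 0, 0], 1],
    [[0, 0, 0], [0, 0, 0], 1],
    [[0, 0, 0], [0, 0, 0], 1],
    [[0, 0, 0], [0, 0, 0], 1]
  ]
}}

```text
time_s: 17.27
ee_pos: [587.8, 100.3, 321.2]
ee_rot: [-90.0, -0.0, 9.3]
force: [-0.2, -0.1, 0.1]
gripper_width: 35.3
```

```bash
python3 go.py 505.8 325.7 381 30
```

```text
t 17.27 pos [587.8 100.3 321.2] rot [-90.   -0.    9.3] w 35.3 F [-0.2 -0.1  0.1]
turn [ 0.    -0.361  0.   ] shift [-44.3 -59.8 235.7]
```

{"fn": "carry_out", "kwargs": {
  "increments": [
    [[0, 0, 0], [0, -8, 0], 1],
    [[0, 0, 0], [0, -25, 0], 1],
    [[0, 0, 0], [0, -42, 0], 1],
    [[0, 0, 0], [0, -55, 5], 1],
    [[0, -0.03, 0], [-4, -60, 20], 1],
    [[0, -0.07, 0], [-9, -60, 45], 1],
    [[0, -0.12, 0], [-15, -60, 75], 1],
    [[0, -0.17, 0], [-20, -60, 105], 1],
    [[0, -0.22, 0], [-26, -60, 135], 1],
    [[0, -0.27, 0], [-31, -60, 165], 1]
  ]
}}

```text
time_s: 18.1
ee_pos: [529.4, 259.2, 381.4]
ee_rot: [-90.0, 0.1, 24.9]
force: [-0.8, -0.2, -2.6]
gripper_width: 35.4
```

```bash
python3 go.py 505.8 325.7 381 30
```

```text
t 18.1 pos [529.4 259.2 381.4] rot [-90.    0.1  24.9] w 35.4 F [-0.8 -0.2 -2.6]
turn [-0.    -0.088 -0.001] shift [ 6.7  0.4 70.2]
```

{"fn": "carry_out", "kwargs": {
  "increments": [
    [[0, -0.03, 0], [2, 0, 22], 1],
    [[0, -0.06, 0], [4, 0, 42], 1],
    [[0, -0.08, 0], [6, 0, 57], 1],
    [[0, -0.09, 0], [7, 0, 66], 1],
    [[0, -0.09, 0], [7, 0, 70], 1],
    [[0, -0.09, 0], [7, 0, 70], 1],
    [[0, -0.09, 0], [7, 0, 70], 1],
    [[0, -0.09, 0], [7, 0, 70], 1]
  ]
}}

```text
time_s: 18.77
ee_pos: [507.7, 323.7, 381.3]
ee_rot: [-90.0, 0.0, 29.9]
force: [-0.6, -0.4, -3.5]
gripper_width: 35.5
```

```bash
python3 go.py 505.8 325.7 321.2 30
```

```text
t 18.77 pos [507.7 323.7 381.3] rot [-90.    0.   29.9] w 35.5 F [-0.6 -0.4 -3.5]
turn [ 0.    -0.002 -0.   ] shift [-0.6 60.1  2.7]
```

{"fn": "carry_out", "kwargs": {
  "increments": [
    [[0, 0, 0], [0, 12, 1], 1],
    [[0, 0, 0], [0, 26, 1.5], 1],
    [[0, 0, 0], [0, 38, 1.5], 1],
    [[0, 0, 0], [0, 47, 1.5], 1],
    [[0, 0, 0], [0, 53, 1.5], 1],
    [[0, 0, 0], [0, 56, 1.5], 1],
    [[0, 0, 0], [0, 58, 1.5], 1],
    [[0, 0, 0], [0, 59.5, 1.5], 1],
    [[0, 0, 0], [0, 60.5, 1.5], 1],
    [[0, 0, 0], [0, 61, 1.5], 1]
  ]
}}

```text
time_s: 19.6
ee_pos: [506.7, 326.0, 321.2]
ee_rot: [-90.0, -0.1, 30.0]
force: [0.1, -0.7, 2.4]
gripper_width: 35.6
```

{"fn": "carry_out", "kwargs": {
  "increments": [
    [[0, 0, 0], [0, 0, 0], 1],
    [[0, 0, 0], [0, 0.5, 0], 1],
    [[0, 0, 0], [0, 0.5, 0], 1]
  ]
}}

```text
time_s: 19.85
ee_pos: [506.7, 326.1, 321.2]
ee_rot: [-90.0, -0.1, 30.0]
force: [-0.6, 0.3, 5.3]
gripper_width: 35.6
```

Contact on the round mat (about 5 N upward). Release and rise.

{"fn": "carry_out", "kwargs": {
  "increments": [
    [[0, 0, 0], [0, 0, 0], 0.5],
    [[0, 0, 0], [0, 0, 0], 0.2],
    [[0, 0, 0], [0, 0, 0], 0],
    [[0, 0, 0], [0, 0, 0], 0],
    [[0, 0, 0], [0, 0, 0], 0],
    [[0, 0, 0], [0, -15, 0], 0],
    [[0, 0, 0], [0, -40, 0], 0],
    [[0, 0, 0], [0, -65, 0], 0],
    [[0, 0, 0], [0, -80, 0], 0],
    [[0, 0, 0], [0, -80, 0], 0]
  ]
}}

```text
time_s: 20.68
ee_pos: [507.1, 326.3, 403.6]
ee_rot: [-90.0, -0.4, 30.0]
force: [-0.1, -0.5, -0.3]
gripper_width: 91.4
```

```bash
python3 - <<'E'
from workcell import env
from h import *
f=env.grab_frame("top");P=cloud(f);hsv=cv2.cvtColor(f["frame"],cv2.COLOR_BGR2HSV)
s=(slice(195,285),slice(325,400));h=hsv[s];m=(h[...,0]>40)&(h[...,0]<85)&(h[...,1]>80)
q=ray(f,np.argwhere(m)[:,::-1]+[325,195],47)[:,:2];print("dish ray",len(q),rect(q))
q=P[s][m&(P[s][...,2]>36)];print("dish depth rim",len(q),rect(q[:,:2]))
s=(slice(215,285),slice(236,305));m=(hsv[s][...,1]<70)&(hsv[s][...,2]>100)&(P[s][...,2]<25);q=ray(f,np.argwhere(m)[:,::-1]+[236,215],17)[:,:2];print("broad",len(q),rect(q))
cv2.imwrite("pics/s6.png",env.grab_frame("scene")["frame"])
E
python3 go.py 622 -102 400 -46
```

```text
dish ray 919 (array([ 620.9, -106.8]), array([91. , 61.9]), 44.0)
dish depth rim 330 (array([565.3, -47.5]), array([225.3,  90.5]), -47.1)
broad 1881 (array([591.7, 101.2]), array([112.4,  82.4]), -36.6)
t 20.78 pos [506.4 325.9 399.5] rot [-90.  -0.  30.] w 91.0 F [ 0.1  0.1 -1.6]
turn [-0.     1.326  0.   ] shift [-113.6   -0.5 -428.4]
```

View pics/s6.png

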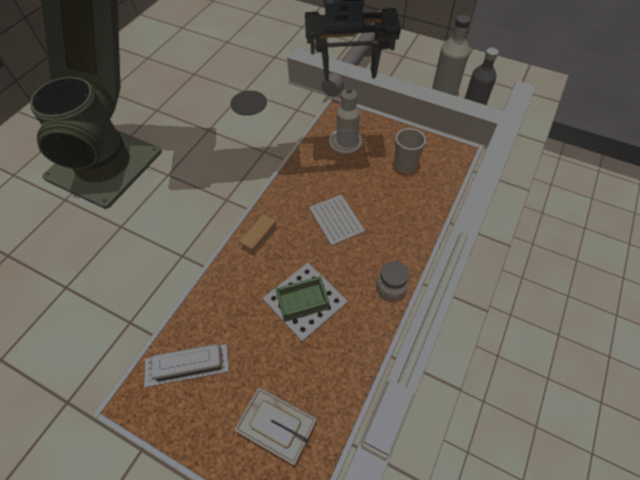

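Bottle is upright on the round mat at (346,140), dish on the plate at (302,298), broad mat bare at (337,219). Back to the dish.

{"fn": "carry_out", "kwargs": {
  "increments": [
    [[0, 0.1, 0], [-10, 0, -35], 0],
    [[0, 0.21, 0], [-20, 0, -74], 0],
    [[0, 0.32, 0], [-30, 0, -113], 0],
    [[0, 0.43, 0], [-40, 0, -152], 0],
    [[0, 0.54, 0], [-50, 0, -191], 0],
    [[0, 0.65, 0], [-60, 0, -230], 0],
    [[0, 0.76, 0], [-71, 0, -269], 0],
    [[0, 0.87, 0], [-81, 0, -308], 0],
    [[0, 0.98, 0], [-91, 0, -345], 0],
    [[0, 1.09, 0], [-100, 0, -380], 0]
  ]
}}

```text
time_s: 21.62
ee_pos: [609.6, -55.5, 397.5]
ee_rot: [-90.1, 0.2, -32.8]
force: [0.8, 1.2, -0.3]
gripper_width: 91.2
```

```bash
python3 go.py 621.5 -106 400 -46
```

```text
t 21.62 pos [609.6 -55.5 397.5] rot [-90.1   0.2 -32.8] w 91.2 F [ 0.8  1.2 -0.3]
turn [ 0.002  0.23  -0.003] shift [ 37.4  -2.6 -36. ]
```

{"fn": "carry_out", "kwargs": {
  "increments": [
    [[0, 0.11, 0], [18, 0, -17], 0],
    [[0, 0.21, 0], [35, 0, -33], 0],
    [[0, 0.23, 0], [37, 0, -36], 0],
    [[0, 0.23, 0], [37, 25, -36], 0],
    [[0, 0.23, 0], [37, 60, -36], 0],
    [[0, 0.23, 0], [37, 90, -36], 0],
    [[0, 0.23, 0], [37, 105, -36], 0],
    [[0, 0.23, 0], [37, 110, -36], 0],
    [[0, 0.23, 0], [37, 110, -36], 0],
    [[0, 0.23, 0], [37, 110, -36], 0]
  ]
}}

```text
time_s: 22.45
ee_pos: [621.8, -103.0, 289.9]
ee_rot: [-90.0, 0.0, -45.6]
force: [0.8, -0.7, 0.3]
gripper_width: 90.7
```

```bash
python3 go.py 621.5 -106 215.5 -46
```

```text
t 22.45 pos [ 621.8 -103.   289.9] rot [-90.    0.  -45.6] w 90.7 F [ 0.8 -0.7  0.3]
turn [-0.     0.007 -0.   ] shift [ 1.9 74.4 -2.3]
```

{"fn": "carry_out", "kwargs": {
  "increments": [
    [[0, 0, 0], [2, 20, -2], 0],
    [[0, 0, 0], [2, 42, -2], 0],
    [[0, 0, 0], [2, 60, -2], 0],
    [[0, 0, 0], [2, 70, -2], 0],
    [[0, 0, 0], [2, 74, -2], 0],
    [[0, 0, 0], [2, 74, -2], 0.3],
    [[0, 0, 0], [2, 74, -2], 1],
    [[0, 0, 0], [2, 74, -2], 1],
    [[0, 0, 0], [2, 74, -2], 1],
    [[0, 0, 0], [2, 74, -2], 1]
  ]
}}

```text
time_s: 23.28
ee_pos: [621.7, -106.3, 216.7]
ee_rot: [-89.9, -0.1, -45.7]
force: [-0.8, 0.7, 0.5]
gripper_width: 60.9
```

{"fn": "carry_out", "kwargs": {
  "increments": [
    [[0, 0, 0], [0, 0, 0], 1],
    [[0, 0, 0], [0, 0, 0], 1],
    [[0, 0, 0], [0, 0, 0], 1]
  ]
}}

```text
time_s: 23.53
ee_pos: [621.7, -106.3, 216.6]
ee_rot: [-90.0, -0.0, -45.7]
force: [-0.2, 0.5, 4.9]
gripper_width: 59.7
```

```bash
python3 go.py 591.7 101.2 290 53.5
```

```text
t 23.53 pos [ 621.7 -106.3  216.6] rot [-90.   -0.  -45.7] w 59.7 F [-0.2  0.5  4.9]
turn [ 0.000e+00 -1.731e+00  1.000e-03] shift [-169.3  -73.4  123.6]
```

{"fn": "carry_out", "kwargs": {
  "increments": [
    [[0, 0, 0], [0, -12, 0], 1],
    [[0, 0, 0], [0, -35, 0], 1],
    [[0, -0.05, 0], [0, -60, 0], 1],
    [[0, -0.15, 0], [-8, -75, 6], 1],
    [[0, -0.27, 0], [-22, -75, 16], 1],
    [[0, -0.39, 0], [-37, -75, 27], 1],
    [[0, -0.51, 0], [-52, -75, 38], 1],
    [[0, -0.63, 0], [-67, -75, 49], 1],
    [[0, -0.75, 0], [-82, -75, 60], 1],
    [[0, -0.87, 0], [-97, -75, 71], 1]
  ]
}}

```text
time_s: 24.37
ee_pos: [604.2, 13.5, 290.9]
ee_rot: [-90.0, 0.0, 4.5]
force: [0.8, 0.2, -1.0]
gripper_width: 59.7
```

```bash
python3 go.py 591.7 101.2 290 53.5
```

```text
t 24.37 pos [604.2  13.5 290.9] rot [-90.    0.    4.5] w 59.7 F [ 0.8  0.2 -1. ]
turn [-0.    -0.855 -0.   ] shift [-5.5  0.9 88.4]
```

{"fn": "carry_out", "kwargs": {
  "increments": [
    [[0, -0.12, 0], [-1, 0, 15], 1],
    [[0, -0.24, 0], [-2, 0, 30], 1],
    [[0, -0.36, 0], [-3, 0, 44], 1],
    [[0, -0.48, 0], [-4, 0, 57], 1],
    [[0, -0.6, 0], [-5, 0, 69], 1],
    [[0, -0.7, 0], [-5, 0, 79], 1],
    [[0, -0.78, 0], [-5, 0, 85], 1],
    [[0, -0.84, 0], [-5, 0, 88], 1],
    [[0, -0.855, 0], [-5, 0, 88], 1],
    [[0, -0.855, 0], [-5, 0, 88], 1]
  ]
}}

```text
time_s: 25.2
ee_pos: [593.0, 100.2, 290.8]
ee_rot: [-90.0, 0.0, 53.2]
force: [-0.2, -0.4, -1.5]
gripper_width: 59.6
```

```bash
python3 go.py 591.7 101.2 216.6 53.5
```

```text
t 25.2 pos [593.  100.2 290.8] rot [-90.    0.   53.2] w 59.6 F [-0.2 -0.4 -1.5]
turn [-0.    -0.006 -0.   ] shift [ 0.1 74.2  1.7]
```

{"fn": "carry_out", "kwargs": {
  "increments": [
    [[0, 0, 0], [0, 15, 1], 1],
    [[0, 0, 0], [0, 35, 1], 1],
    [[0, 0, 0], [0, 52, 1], 1],
    [[0, 0, 0], [0, 63, 1], 1],
    [[0, 0, 0], [0, 68, 1], 1],
    [[0, 0, 0], [0, 71, 1], 1],
    [[0, 0, 0], [0, 73, 1], 1],
    [[0, 0, 0], [0, 74.5, 1], 1],
    [[0, 0, 0], [0, 75, 1], 1],
    [[0, 0, 0], [0, 75, 1], 1]
  ]
}}

```text
time_s: 26.03
ee_pos: [592.7, 100.7, 216.7]
ee_rot: [-90.1, -0.1, 53.2]
force: [0.1, -0.3, -0.1]
gripper_width: 59.6
```

{"fn": "carry_out", "kwargs": {
  "increments": [
    [[0, 0, 0], [0, 0, 0], 1],
    [[0, 0, 0], [0, 0, 0], 0.6],
    [[0, 0, 0], [0, 0, 0], 0],
    [[0, 0, 0], [0, 0, 0], 0],
    [[0, 0, 0], [0, 0, 0], 0],
    [[0, 0, 0], [0, -15, 0], 0],
    [[0, 0, 0], [0, -50, 0], 0],
    [[0, 0, 0], [0, -90, 0], 0],
    [[0, 0, 0], [0, -130, 0], 0],
    [[0, 0, 0], [0, -170, 0], 0]
  ]
}}

```text
time_s: 26.87
ee_pos: [592.0, 100.7, 387.3]
ee_rot: [-90.0, 0.0, 53.2]
force: [0.4, -0.6, 0.2]
gripper_width: 91.0
```

```bash
python3 go.py 498 -310.8 400 -52
```

```text
t 26.87 pos [592.  100.7 387.3] rot [-90.    0.   53.2] w 91.0 F [ 0.4 -0.6  0.2]
turn [-0.000e+00  1.836e+00 -1.000e-03] shift [-385.7  -12.7 -171.4]
```

{"fn": "carry_out", "kwargs": {
  "increments": [
    [[0, 0.1, 0], [-20, -12, -9], 0],
    [[0, 0.21, 0], [-55, -12, -25], 0],
    [[0, 0.32, 0], [-90, -12, -41], 0],
    [[0, 0.43, 0], [-126, -12, -57], 0],
    [[0, 0.54, 0], [-162, -12, -73], 0],
    [[0, 0.65, 0], [-198, -12, -89], 0],
    [[0, 0.76, 0], [-234, -12, -105], 0],
    [[0, 0.87, 0], [-270, -12, -120], 0],
    [[0, 0.98, 0], [-305, -12, -135], 0],
    [[0, 1.09, 0], [-335, -12, -149], 0]
  ]
}}

```text
time_s: 27.7
ee_pos: [509.7, -258.9, 397.7]
ee_rot: [-90.0, 0.0, -9.6]
force: [0.2, 1.1, -0.8]
gripper_width: 91.2
```

```bash
python3 go.py 498 -310.8 400 -52
```

```text
t 27.7 pos [ 509.7 -258.9  397.7] rot [-90.    0.   -9.6] w 91.2 F [ 0.2  1.1 -0.8]
turn [ 0.     0.739 -0.   ] shift [ -2.8  -2.3 -53.2]
```

{"fn": "carry_out", "kwargs": {
  "increments": [
    [[0, 0.11, 0], [0, 0, -15], 0],
    [[0, 0.22, 0], [-1, 0, -28], 0],
    [[0, 0.34, 0], [-2, 0, -38], 0],
    [[0, 0.46, 0], [-3, 0, -47], 0],
    [[0, 0.58, 0], [-3, 0, -53], 0],
    [[0, 0.69, 0], [-3, 20, -53], 0],
    [[0, 0.739, 0], [-3, 50, -53], 0],
    [[0, 0.739, 0], [-3, 80, -53], 0],
    [[0, 0.739, 0], [-3, 100, -53], 0],
    [[0, 0.739, 0], [-3, 110, -53], 0]
  ]
}}

```text
time_s: 28.53
ee_pos: [498.4, -308.0, 284.5]
ee_rot: [-90.1, 0.3, -51.6]
force: [-0.4, -0.1, -0.5]
gripper_width: 91.2
```

```bash
python3 - <<'E'
from workcell import env
from h import *
f=env.grab_frame("top");P=cloud(f);hsv=cv2.cvtColor(f["frame"],cv2.COLOR_BGR2HSV)
s=(slice(215,285),slice(236,305));h=hsv[s];g=(h[...,0]>40)&(h[...,0]<85)&(h[...,1]>80)
q=ray(f,np.argwhere(g)[:,::-1]+[236,215],47)[:,:2];print("dish ray",len(q),rect(q))
m=(h[...,1]<70)&(h[...,2]>100);q=ray(f,np.argwhere(m)[:,::-1]+[236,215],17)[:,:2];print("broad",len(q),rect(q))
q=P[220:320,130:210];q=q[(q[...,2]>145)&(q[...,2]<175)];print("cap",len(q),cv2.minEnclosingCircle(np.float32(q[:,:2])),q[:,2].mean())
cv2.imwrite("pics/t7.png",f["frame"])
E
python3 go.py 498 -310.8 218 -52
```

```text
dish ray 886 (array([597.3,  97.8]), array([89.2, 59.2]), -37.0)
broad 682 (array([591.6, 101.1]), array([112.2,  82.5]), -36.4)
cap 311 ((510.5181884765625, 326.045166015625), 18.1793270111084) 159.97216850447688
t 28.58 pos [ 498.4 -308.   283.9] rot [-90.1   0.4 -51.6] w 91.2 F [-0.5  0.9 -1.1]
turn [ 0.002  0.007 -0.006] shift [ 2.4 65.9 -1.9]
```

View pics/t7.png

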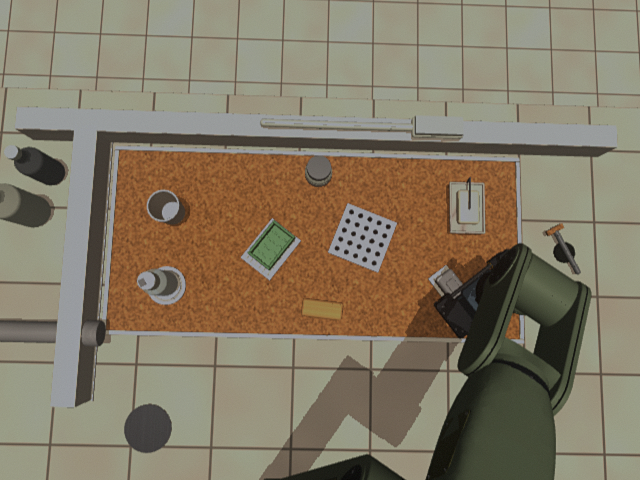

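Bottle on the round mat (cap about 4.7 mm off centre), dish on the broad mat (about 6.6 mm off, aligned within 1°); both well within 14 mm. The gripper straddles the pumice at (458,298), so I'll shift it along its length.

{"fn": "carry_out", "kwargs": {
  "increments": [
    [[0, 0, 0], [2, 20, -2], 0],
    [[0, 0, 0], [2, 40, -2], 0],
    [[0, 0, 0], [2, 55, -2], 0],
    [[0, 0, 0], [2, 63, -2], 0],
    [[0, 0, 0], [2, 65, -2], 0],
    [[0, 0, 0], [2, 65, -2], 0],
    [[0, 0, 0], [2, 65, -2], 0.5],
    [[0, 0, 0], [2, 65, -2], 1],
    [[0, 0, 0], [2, 65, -2], 1],
    [[0, 0, 0], [2, 65, -2], 1]
  ]
}}

```text
time_s: 29.42
ee_pos: [499.1, -311.5, 223.5]
ee_rot: [-90.0, -0.1, -51.6]
force: [0.1, 0.1, 0.4]
gripper_width: 67.7
```

{"fn": "carry_out", "kwargs": {
  "increments": [
    [[0, 0, 0], [0, 0, 0], 1],
    [[0, 0, 0], [0, 0, 0], 1],
    [[0, 0, 0], [0, 0, 0], 1],
    [[0, 0, 0], [0, 0, 0], 1],
    [[0, 0, 0], [0, 0, 0], 1]
  ]
}}

```text
time_s: 29.83
ee_pos: [498.8, -311.3, 222.7]
ee_rot: [-90.0, 0.0, -51.6]
force: [0.1, 0.7, 0.8]
gripper_width: 42.2
```

{"fn": "carry_out", "kwargs": {
  "increments": [
    [[0, 0, 0], [0, -3, 0], 1],
    [[0, 0, 0], [0, -6, 0], 1],
    [[0, 0, 0], [0, -6, -2], 1],
    [[0, 0, 0], [0, -6, -5], 1],
    [[0, 0, 0], [0, -6, -7], 1],
    [[0, 0, 0], [0, -6, -7], 1],
    [[0, 0, 0], [0, -4, -7], 1],
    [[0, 0, 0], [0, -2, -7], 1],
    [[0, 0, 0], [0, 0, -7], 1],
    [[0, 0, 0], [0, 0.5, -7], 1]
  ]
}}

```text
time_s: 30.67
ee_pos: [493.5, -315.7, 222.7]
ee_rot: [-90.0, 0.0, -51.6]
force: [-1.9, 0.2, 7.4]
gripper_width: 41.9
```

{"fn": "carry_out", "kwargs": {
  "increments": [
    [[0, 0, 0], [0, 0.5, 0], 1],
    [[0, 0, 0], [0, 0.5, 0], 1],
    [[0, 0, 0], [0, 0.5, 0], 1]
  ]
}}

```text
time_s: 30.92
ee_pos: [493.5, -315.7, 222.7]
ee_rot: [-90.0, -0.0, -51.6]
force: [-1.7, 0.6, 5.7]
gripper_width: 41.6
```

{"fn": "carry_out", "kwargs": {
  "increments": [
    [[0, 0, 0], [0, 0, 0], 0.8],
    [[0, 0, 0], [0, 0, 0], 0.4],
    [[0, 0, 0], [0, 0, 0], 0],
    [[0, 0, 0], [0, 0, 0], 0],
    [[0, 0, 0], [0, 0, 0], 0],
    [[0, 0, 0], [0, -15, 0], 0],
    [[0, 0, 0], [0, -50, 0], 0],
    [[0, 0, 0], [0, -90, 0], 0],
    [[0, 0, 0], [0, -130, 0], 0],
    [[0, 0, 0], [0, -170, 0], 0]
  ]
}}

```text
time_s: 31.75
ee_pos: [493.2, -315.6, 393.3]
ee_rot: [-90.0, 0.0, -51.6]
force: [0.2, -0.0, 1.3]
gripper_width: 91.0
```

{"fn": "carry_out", "kwargs": {
  "increments": [
    [[0, 0, 0], [-20, 0, -30], 0],
    [[0, 0, 0], [-40, 0, -60], 0],
    [[0, 0, 0], [-55, 0, -90], 0],
    [[0, 0, 0], [-70, 0, -120], 0],
    [[0, 0, 0], [-85, 0, -145], 0],
    [[0, 0, 0], [-90, 0, -155], 0],
    [[0, 0, 0], [-90, 0, -155], 0],
    [[0, 0, 0], [-90, 0, -155], 0]
  ]
}}

```text
time_s: 32.42
ee_pos: [316.3, -341.7, 391.9]
ee_rot: [-89.9, -0.1, -51.7]
force: [-0.0, -0.0, -0.3]
gripper_width: 90.9
```

Run:
```python
from workcell import env
from h import *
f=env.grab_frame("top");P=cloud(f);hsv=cv2.cvtColor(f["frame"],cv2.COLOR_BGR2HSV)
s=(slice(262,334),slice(425,492));m=(hsv[s][...,1]<70)&(hsv[s][...,2]>110)
for lo,hi,z in((5,25,17),(38,60,47)):
    k=np.argwhere(m&(P[s][...,2]>lo)&(P[s][...,2]<hi))[:,::-1]+[425,262];q=ray(f,k,z)[:,:2];print(z,len(q),rect(q),P[s][m&(P[s][...,2]>lo)&(P[s][...,2]<hi)][:,2].mean())
cv2.imwrite("pics/t8.png",f["frame"]);s=env.state();print(s["time_s"],s["ee_pos"],s["force"])
```

```text
17 516 (array([ 491.9, -314. ]), array([150.3,  51.7]), 37.7) 17.725534597507593
47 1008 (array([ 493.4, -317.6]), array([119.2,  40. ]), 38.4) 49.13658906746304
32.4667 [ 316.9225998  -341.664774    391.84510086] [ 0.37917671 -0.29490364  0.71679647]
```

View pics/t8.png

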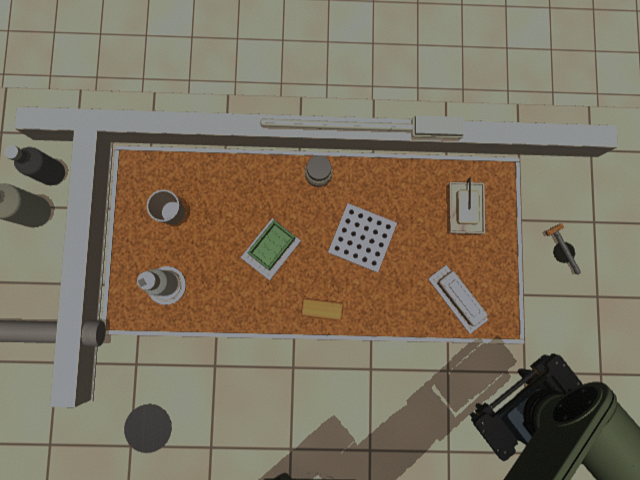

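Everything is in place: pumice at (459,299) is now about 4 mm off, and bottle, dish and bystanders stand at rest with the arm clear. Handing in.

```bash
python3 -c "
from workcell import env
print(env.job_done())"
```

```text
the job is handed in; nothing more can be done
None
```

I handed the job in at about 32.5 s, with all three things on their own mats. The interface gives no verdict, so these are my own last measurements from the top camera.

| Thing | Mat | Distance from centre (limit 14 mm) | Angle to mat (limit 12°) |
|---|---|---|---|
| Bottle | round | about 5 mm, cap top at z 160 mm, so upright | – |
| Dish | broad | about 6.6 mm | under 1° |
| Pumice | narrow | about 4 mm | under 1° |

- **Order of moves:** The dish went to the drain plate first and was let go there about 5 mm from the plate's centre. Then the pumice went to the narrow mat, the bottle to the round mat, and the dish to the broad mat.
- **Mended:** My first bottle grasp was about 8 mm off along the pads, so I regrasped it before lifting. The pumice first landed about 7 mm off lengthwise, so I picked it up again and shifted it.
- **Disagreement:** The bottle, the dish and the pumice's first placing all measured 5–7 mm off, mostly in +x, although the arm's reported position matched the target to 1–2 mm. I left the bottle and dish as they were, since both are well inside the limit.
- **Bystanders:** In the last picture the nail brush, jar and tumbler look where they were at the start. I did not measure them again.

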